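Move the seasoning row to the new rack, mirrored

TASK

Move the four seasoning containers from the old white metal rack into the wells of the new oak rack, one in each well, in the reverse order for the left-handed cook: the one that now stands leftmost on the old rack must stand rightmost on the new one, and so on along the row. Set each down upright in its well without dropping it or knocking any over, and leave the garlic and the drinking glass where they are.

Things in the scene. Friction and masses are not known exactly. Their poses are not given: they have to be found in the camera images.
- old_rack: the old rack: a white metal tray with a thin wire rail round it, 92 mm (its x) by 340 mm (its y), rail top at 30 mm. Origin on the worktop under its middle. Its four places lie in a row along its y axis, at y = +120, +40, -40 and -120 mm from the origin; +y is the left end as seen from the robot (its yaw stays within about 12 degrees). Fixed to the worktop.
- new_rack: the new rack: a light oak board with dark end pieces, 94 mm (its x) by 360 mm (its y), 20 mm high (end pieces 30 mm). Origin on the worktop under its middle. Four round wells, 62 mm across and 10 mm deep (floor 10 mm above the origin), in a row along its y axis at x = 0 and y = +120, +40, -40, -120 mm; +y is the left end as seen from the robot (its yaw stays within about 12 degrees). Fixed to the worktop; empty at the start.
- spice_flip_mid (a point): glass spice jar with a round dark-green cap, 46 mm across, 106 mm tall. The point is on its axis, half-way up (53 mm above its underside); z along the axis. Round, 0.07 to 0.23 kg, starts upright on its coaster in the old rack; can be gripped round from above, some 35 mm below its top.
- shaker_mid (a point): clear salt shaker with a domed light-grey metal top, 44 mm across at the body (the top 34 mm), 90 mm tall; the body reaches to 70 mm. The point is on its axis, half-way up (45 mm above its underside); z along the axis. Round, 0.07 to 0.23 kg, starts upright on its coaster in the old rack; can be gripped round from above, some 35 mm below its top.
- jar_turmeric_mid (a point): glass spice jar with pale yellow-brown contents and a flat red-brown lid, 48 mm across, 96 mm tall. The point is on its axis, half-way up (48 mm above its underside); z along the axis. Round, 0.07 to 0.23 kg, starts upright on its coaster in the old rack; can be gripped round from above, some 35 mm below its top.
- mill_small_mid (a point): turned pale-beech salt mill with a small metal button on top, 52 mm across, 128 mm tall; its head does not turn. The point is on its axis, half-way up (64 mm above its underside); z along the axis. Round, 0.07 to 0.23 kg, starts upright on its coaster in the old rack; can be gripped round from above, some 35 mm below its top.
- coaster_green: green round coaster, 66 mm across, 4 mm thick, fixed in one of the old rack's places (top 16 mm above the worktop); the glass spice jar with a round dark-green cap starts on it, and it stays to show where that one stood. Origin at the centre of its underside.
- coaster_blue: blue round coaster, 66 mm across, 4 mm thick, fixed in one of the old rack's places (top 16 mm above the worktop); the clear salt shaker with a domed light-grey metal top starts on it, and it stays to show where that one stood. Origin at the centre of its underside.
- coaster_yellow: yellow round coaster, 66 mm across, 4 mm thick, fixed in one of the old rack's places (top 16 mm above the worktop); the glass spice jar with pale yellow-brown contents and a flat red-brown lid starts on it, and it stays to show where that one stood. Origin at the centre of its underside.
- coaster_red: red round coaster, 66 mm across, 4 mm thick, fixed in one of the old rack's places (top 16 mm above the worktop); the turned pale-beech salt mill with a small metal button on top starts on it, and it stays to show where that one stood. Origin at the centre of its underside.
- garlic: a bystander: white garlic bulb, 50 mm across, 51 mm tall, beside the racks; origin at the middle of its underside. To be left where it is.
- tumbler: a bystander: clear drinking glass, 81 mm across, 91 mm tall, beside the racks; origin at the middle of its underside. To be left where it is.
There are look-alikes about, which are no part of the job. Leave any orange look-alike of the part that bears jar_turmeric_mid alone.

How it is judged (in metres and radians):
At the end, for the whole second after the job is handed in: Each container stands in the new rack's well that mirrors its first place (shown by its coaster): axis within 12 mm of the well's centre along and across the rack, underside within 4 mm of the well's floor, upright within 0.15 rad, at rest (((y of coaster_green in the frame of old_rack between 0.1 and 0.14 m and y of spice_flip_mid in the frame of new_rack between -0.132 and -0.108 m) or (y of coaster_green in the frame of old_rack between 0.02 and 0.06 m and y of spice_flip_mid in the frame of new_rack between -0.052 and -0.028 m) or (y of coaster_green in the frame of old_rack between -0.06 and -0.02 m and y of spice_flip_mid in the frame of new_rack between 0.028 and 0.052 m) or (y of coaster_green in the frame of old_rack between -0.14 and -0.1 m and y of spice_flip_mid in the frame of new_rack between 0.108 and 0.132 m)) and x of spice_flip_mid in the frame of new_rack between -0.012 and 0.012 m and z of spice_flip_mid in the frame of new_rack between 0.059 and 0.067 m and angle between each of spice_flip_mid, shaker_mid, jar_turmeric_mid, mill_small_mid's own z axis and vertical below 0.15 rad and linear speed of each of spice_flip, shaker, jar_turmeric, mill_small below 0.02 m/s and ((y of coaster_blue in the frame of old_rack between 0.1 and 0.14 m and y of shaker_mid in the frame of new_rack between -0.132 and -0.108 m) or (y of coaster_blue in the frame of old_rack between 0.02 and 0.06 m and y of shaker_mid in the frame of new_rack between -0.052 and -0.028 m) or (y of coaster_blue in the frame of old_rack between -0.06 and -0.02 m and y of shaker_mid in the frame of new_rack between 0.028 and 0.052 m) or (y of coaster_blue in the frame of old_rack between -0.14 and -0.1 m and y of shaker_mid in the frame of new_rack between 0.108 and 0.132 m)) and x of shaker_mid in the frame of new_rack between -0.012 and 0.012 m and z of shaker_mid in the frame of new_rack between 0.051 and 0.059 m and ((y of coaster_yellow in the frame of old_rack between 0.1 and 0.14 m and y of jar_turmeric_mid in the frame of new_rack between -0.132 and -0.108 m) or (y of coaster_yellow in the frame of old_rack between 0.02 and 0.06 m and y of jar_turmeric_mid in the frame of new_rack between -0.052 and -0.028 m) or (y of coaster_yellow in the frame of old_rack between -0.06 and -0.02 m and y of jar_turmeric_mid in the frame of new_rack between 0.028 and 0.052 m) or (y of coaster_yellow in the frame of old_rack between -0.14 and -0.1 m and y of jar_turmeric_mid in the frame of new_rack between 0.108 and 0.132 m)) and x of jar_turmeric_mid in the frame of new_rack between -0.012 and 0.012 m and z of jar_turmeric_mid in the frame of new_rack between 0.054 and 0.062 m and ((y of coaster_red in the frame of old_rack between 0.1 and 0.14 m and y of mill_small_mid in the frame of new_rack between -0.132 and -0.108 m) or (y of coaster_red in the frame of old_rack between 0.02 and 0.06 m and y of mill_small_mid in the frame of new_rack between -0.052 and -0.028 m) or (y of coaster_red in the frame of old_rack between -0.06 and -0.02 m and y of mill_small_mid in the frame of new_rack between 0.028 and 0.052 m) or (y of coaster_red in the frame of old_rack between -0.14 and -0.1 m and y of mill_small_mid in the frame of new_rack between 0.108 and 0.132 m)) and x of mill_small_mid in the frame of new_rack between -0.012 and 0.012 m and z of mill_small_mid in the frame of new_rack between 0.07 and 0.078 m); the robot touches nothing.
It fails at once if a seasoning container is knocked over (angle between any of spice_flip_mid, shaker_mid, jar_turmeric_mid, mill_small_mid's own z axis and vertical above 0.7 rad).
It fails at once if a seasoning container is dropped (falls freely by more than about 25 mm) or flung ((contact force between the fingers and spice_flip below 0.01 N and linear speed of spice_flip above 0.7 m/s) or (contact force between the fingers and shaker below 0.01 N and linear speed of shaker above 0.7 m/s) or (contact force between the fingers and jar_turmeric below 0.01 N and linear speed of jar_turmeric above 0.7 m/s) or (contact force between the fingers and mill_small below 0.01 N and linear speed of mill_small above 0.7 m/s)).
It fails at once if the garlic or the drinking glass is pushed more than 20 mm from its place (distance of any of garlic, tumbler from where it was at the start of the episode above 0.02 m).
It also fails if it takes over 90 s, if anything falls off the work surface, if the arm or the gripper's body presses on something with over 40 N, if the wrist force passes 120 N, or if a joint passes its speed limit or range.

ROBOT

A 6-joint arm with a two-finger parallel gripper is mounted at the origin on a cart in front of the work surface, level with it; the furniture and walls round the work are solid. World frame = base frame: x ahead of the robot, y to its left, z up, the work surface at z = 0. Lengths are in m, angles in degrees, forces in N, time in s.
With the tool pointing down it reaches from about 0.4 to 0.825 m from the base axis. Payload 7 kg.
Tool frame: the origin (TCP) lies midway between the tips of the shut fingers; the grasp point (between the pads) lies 19 mm behind it (r.grip_point_offset is the z of the grasp point in the tool frame, in m); z points along the fingers, y is the line along which they close (so a half turn about z gives the same grasp; the last joint's range is limited). The gripper opens to 88 mm and grips with 3 to 60 N. Pads are 19 mm wide; open, the fingers measure 130 mm over their backs; the gripper's body (78 mm by 193 mm) begins 47 mm behind the grasp point.
Start: joints at [-56.66, 20.546, 0.682, 0, -70.136, -16.507], TCP at [0.195, -0.646, 0.227] pointing down, gripper open.
Joint ranges: [-176.03, 176.03], [-82.01, 121.73], [-58.28, 71.71], [-173.87, 95.51], [-174.79, -0.11], [-173.66, 173.66]. Speed limits (degrees/s): [136.94, 136.94, 172.46, 180, 180, 180].

INTERFACE

Orientations are given as [roll, pitch, yaw] about the fixed x, y, z axes, in that order (R = Rz(yaw) Ry(pitch) Rx(roll)).
In Python, from plant import r, viewer, recognise, outline_of, pinpoint gives the robot as it stands.
- The arm moves only by the tool move_arm, never from a script. Its argument "targets" is a list of rows, each a list of 2 entries, a list of its own where there are three numbers: the shift along the tool's x, y, z in cm, then the turn, a rotation vector about the tool's x, y, z in rad. A call has 1 to 5 rows; each row is the pose to reach, as a shift and turn from the pose commanded when the call began, along the tool's axes at that moment; what a row does not reach only later rows make up. A row lasts 1/8 s, in which the tool goes at most 62.5 mm and 10.7 degrees, less where a joint would pass 70% of its speed; a pose out of reach is approached as far as the arm can. A call with a gripper value outside its range is refused whole. "jaw" is the finger opening in cm, from 0 to 8.76, set as the call begins (left out, the last holds). The fingers move at their own pace and stop on an object; "squeeze" is the grip in N (left out, the last holds). Time passes only in rows, so rows that repeat a pose let the fingers close. It gives the time, the measured TCP pose, the force, the opening and the grip force at its end, in the units of the state.
- r.get_state(): the state, without advancing time (a new reading comes with each control period).
- viewer.capture(name): name is "side" or "top"; returns a dict with "image" (384x512x3 uint8, blue, green, red), "intrinsics" (3x3 intrinsics, pixels), "camera_from_world" (4x4, takes a point from world to camera coordinates). Camera axes: x right, y up, looking along -z (the intrinsics and any distortion apply to the point x, -y, -z); pixel columns grow to the right and rows downward; lengths in m; the calibration is good to about 2 mm. A picture is of the moment at which its call begins. There is no depth.
- r.close_job(): hands the job in; it is judged then, once.
Trained networks look in the newest picture that a camera, given by its name, has taken for a name from the list of things; names that differ only in an ending like _2 or _b are one class to them, and where a whole thing is asked for, a point or a joint stands for the part that bears it (a point fixed in the world has none). Each returns a list of dicts, best first, with "score" (0 to 1); they miss things now and then, are a little off and sometimes report something else, mostly with a low value. They report only what shows in the picture. A call takes as long as a camera call. They do not tell look-alikes from the thing itself.
- recognise(label, camera): "box" ([left, top, right, bottom] in pixels, round what is visible of it).
- outline_of(label, camera): "mask" (384x512 bool, what is visible of it) and "box" ([left, top, right, bottom] in pixels, round what is visible of it).
- pinpoint(label, camera): "location" ([row, column] in pixels: a listed point, or the origin of a listed thing).
The state is a dict: "time_s": time; "joints": joint angles; "qd": joint speeds; "joint_torque": joint torques, N m; "tcp_pos": TCP position; "eef_rot": TCP orientation; "contact_force": force on the tool from outside, world axes, zero at the start; "moment": the same for the moment, N m; "gripper_width": finger opening in m; "gripper_force": force on a finger pad.
Only numpy, scipy, OpenCV 4.12 (cv2) and the standard library are available. Lean on these libraries where they do the work, as an engineer would, in place of code of your own. Each camera call takes 0.05 s, during which the arm holds its last target. There are 200 camera calls.

## Working session

There is one attempt and no reset: what is moved stays moved. The work goes in short steps, Python scripts to look and compute and a tool call to move; the robot and the scene stay as the last step left them, time stands still between calls to the robot, and variables do not carry over. Pictures are saved under pics/ and viewed, at most 14 in all, crops included, and the job is handed in when it is done.

Besides the shell and the picture viewer there is one more tool, called after "Request:" as name(argument=value, ...) on one line, values as JSON. move_arm: Moves the arm, as the interface text tells. Its arguments: {"type":"object","properties":{"targets":{"type":"array","items":{"type":"array"}},"jaw":{"type":"number"},"squeeze":{"type":"number"}},"required":["targets"]}

```bash
mkdir -p pics
cat > h.py <<'E'
import numpy as np, cv2
from plant import r, viewer, recognise, outline_of, pinpoint
def ray(c,row,col):
    K=np.array(c["intrinsics"]);T=np.array(c["camera_from_world"])
    d=np.linalg.inv(K)@[col,row,1]; d=np.array([d[0],-d[1],-d[2]])
    R=T[:3,:3]; return -R.T@T[:3,3], R.T@d
def onz(c,row,col,z):
    o,d=ray(c,row,col); return o+d*(z-o[2])/d[2]
def proj(c,p):
    T=np.array(c["camera_from_world"]);q=T[:3,:3]@np.array(p)+T[:3,3];u=np.array(c["intrinsics"])@[q[0],-q[1],-q[2]];return u[:2]/u[2]
E
cat > a.py <<'E'
from h import *
Z=dict(old_rack=0,new_rack=0,spice_flip_mid=.069,shaker_mid=.061,jar_turmeric_mid=.064,mill_small_mid=.08,coaster_green=.012,coaster_blue=.012,coaster_yellow=.012,coaster_red=.012,garlic=0,tumbler=0)
for cam in("top","side"):
    c=viewer.capture(cam); cv2.imwrite(f"pics/{cam}0.png",c["image"])
    if cam=="top": print(c.keys(),np.round(ray(c,192,256),3))
    else: print(np.round(ray(c,192,256),3))
    for n,z in Z.items():
        for p in pinpoint(n,cam)[:3]:
            l=p["location"];print(cam,n,round(p["score"],2),np.round(l),np.round(onz(c,*l,z),3))
print(r.get_state())
E
python3 a.py
```

```text
dict_keys(['image', 'intrinsics', 'camera_from_world']) [[ 0.239  0.015  1.227]
 [ 0.243 -0.03  -0.97 ]]
top old_rack 0.86 [220. 233.] [0.461 0.053 0.   ]
top new_rack 0.97 [160. 261.] [ 0.649 -0.044 -0.   ]
top new_rack 0.44 [221. 251.] [ 0.457 -0.004  0.   ]
top spice_flip_mid 0.63 [212. 279.] [ 0.464 -0.084  0.069]
top shaker_mid 0.73 [217. 247.] [0.457 0.009 0.061]
top shaker_mid 0.55 [223. 190.] [0.448 0.177 0.061]
top jar_turmeric_mid 0.9 [262. 168.] [0.34  0.24  0.064]
top jar_turmeric_mid 0.61 [265. 134.] [0.337 0.337 0.064]
top jar_turmeric_mid 0.58 [220. 218.] [0.454 0.094 0.064]
top mill_small_mid 0.87 [219. 251.] [ 0.449 -0.001  0.08 ]
top coaster_green 0.45 [219. 275.] [ 0.455 -0.077  0.012]
top coaster_blue 0.68 [228. 197.] [0.442 0.163 0.012]
top coaster_yellow 0.48 [219. 227.] [0.465 0.071 0.012]
top coaster_red 0.53 [222. 251.] [ 0.452 -0.002  0.012]
top garlic 0.53 [211. 133.] [0.507 0.358 0.   ]
top tumbler 0.79 [196. 355.] [ 0.516 -0.332  0.   ]
[[ 0.016 -1.167  0.84 ]
 [ 0.351  0.787 -0.508]]
side new_rack 0.56 [217. 294.] [ 0.647 -0.05   0.   ]
side jar_turmeric
[... 204 characters left out ...]
1  0.   ]
{'time_s': 1.3, 'joints': array([-5.66584373e+01,  2.05461106e+01,  6.81859797e-01,  1.93320095e-04,
       -7.01341198e+01, -1.65057916e+01]), 'qd': array([-0.03562743, -0.03820912,  0.1432526 , -0.02797814,  0.07417379,
       -0.06028807]), 'joint_torque': array([ 3.02781177e-05, -5.82393336e+01,  2.93298125e+01,  7.00245515e+00,
        1.23464499e-02, -1.54141429e-05]), 'tcp_pos': array([ 0.19546827, -0.64606697,  0.22656392]), 'eef_rot': array([-1.79998386e+02,  2.88603353e-04, -1.63164163e+02]), 'contact_force': array([ 0.92936476,  0.58176042, -0.00704014]), 'moment': array([ 0.04779626, -0.02421359,  0.05731737]), 'gripper_force': 0.0, 'gripper_width': 0.08798066405962686}
```

Run:
```python
import cv2
a=cv2.imread("pics/top0.png")[130:290,110:380];cv2.imwrite("pics/top0c.png",cv2.resize(a,(800,474),interpolation=cv2.INTER_CUBIC))
a=cv2.imread("pics/side0.png");cv2.imwrite("pics/side0c.png",cv2.resize(a,(800,600),interpolation=cv2.INTER_CUBIC))
```

```text
(no output)
```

View pics/top0c.png

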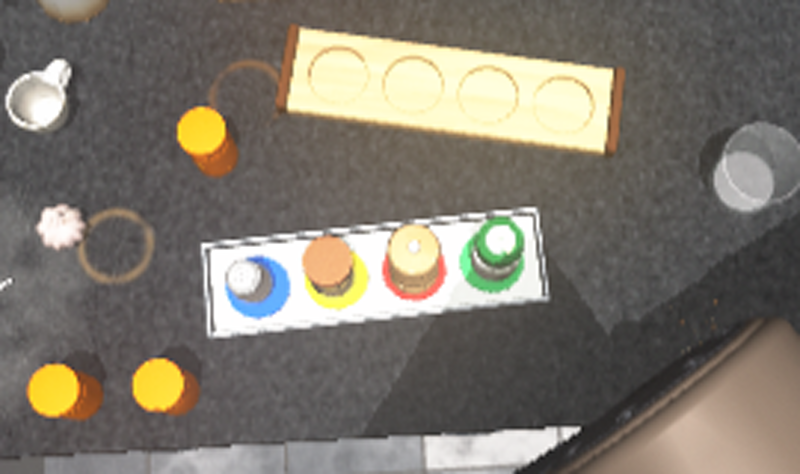

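View pics/side0c.png

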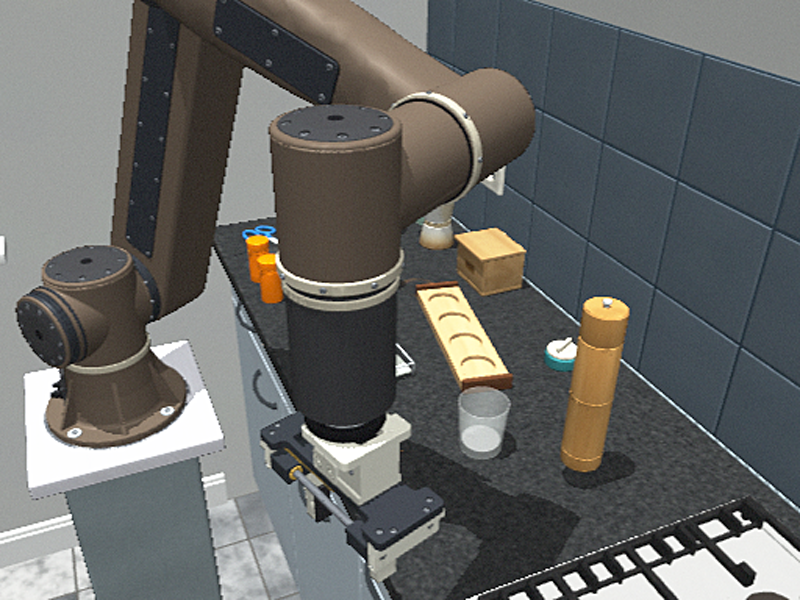

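Top picture: shaker (blue, crop 244,278), turmeric (yellow, 327,261), mill (red, 413,246) and green cap (499,240) stand left to right on the white rack. The oak wells are at about (338,74) to (564,104), and the orange look-alikes stand apart. The side picture shows the arm hiding the old rack, with the new one clear.

```bash
cat > b.py <<'E'
from h import *
c=viewer.capture("top");im=c["image"]
def w(pts,z): return np.array([onz(c,130+y/2.963,110+x/2.963,z)[:2] for x,y in pts])
wells=w([(338,74),(413,84),(488,95),(564,104)],.018)
p=outline_of("new_rack","top")[0]; ys,xs=np.nonzero(p["mask"])
P=np.array([onz(c,a,b,.022)[:2] for a,b in zip(ys,xs)],np.float32)
print("new rect",cv2.minAreaRect(P),"mean wells",wells.mean(0),"yaw",np.degrees(np.arctan2(*(wells[0]-wells[3])*[-1,1])),np.round(wells,3))
cor=w([(202,243),(538,208),(549,298),(212,337)],.028)
print("old corners",np.round(cor,3),cor.mean(0))
u=(cor[0]+cor[3]-cor[1]-cor[2])/2;u0=np.linalg.norm(u);print("len",u0,"yaw",np.degrees(np.arctan2(-u[0],u[1])));u/=u0
for k in(120,40,-40,-120): print(k,np.round(cor.mean(0)+u*k/1e3,3))
print("tops",np.round(w([(244,276)],.1),3),np.round(w([(327,261)],.112),3),np.round(w([(413,244)],.14),3),np.round(w([(499,240)],.122),3))
HSV=cv2.cvtColor(im,cv2.COLOR_BGR2HSV)
for n,lo,hi in(("blue",100,125),("yellow",25,34),("green",55,85),("red",172,180)):
    m=cv2.inRange(HSV,(lo,130,60),(hi,255,255));m[:190]=0;m[245:]=0;m[:,:170]=0;m[:,300:]=0
    a,b=np.nonzero(m);Q=np.array([onz(c,i,j,.016)[:2] for i,j in zip(a,b)],np.float32)
    print(n,len(Q),np.round(Q.min(0),3),np.round(Q.max(0),3))
E
python3 b.py
```

```text
new rect ((0.6424697041511536, -0.04620946943759918), (0.36392417550086975, 0.10194393247365952), 79.00030517578125) mean wells [ 0.64362064 -0.04790963] yaw -11.118813513443952 [[ 0.667  0.07 ]
 [ 0.652 -0.009]
 [ 0.635 -0.087]
 [ 0.621 -0.166]]
old corners [[ 0.49   0.215]
 [ 0.508 -0.129]
 [ 0.415 -0.132]
 [ 0.394  0.206]] [0.45176976 0.040114  ]
len 0.3418082918051973 yaw 3.1647143962643485
120 [0.445 0.16 ]
40 [0.45 0.08]
-40 [0.454 0.   ]
-120 [ 0.458 -0.08 ]
tops [[0.441 0.164]] [[0.449 0.084]] [[0.455 0.002]] [[ 0.458 -0.079]]
blue 151 [0.416 0.134] [0.475 0.191]
yellow 116 [0.421 0.052] [0.472 0.113]
green 18 [ 0.43  -0.099] [ 0.45 -0.05]Traceback (most recent call last):
  File "b.py", line 17, in <module>
    print(n,len(Q),np.round(Q.min(0),3),np.round(Q.max(0),3))
                            ~~~~~^^^
    return umr_minimum(a, axis, None, out, keepdims, initial, where)
ValueError: zero-size array to reduction operation minimum which has no identity
```

Request:
move_arm(targets=[[[0,0,-4],[0,0,0]],[[0,0,-8],[0,0,0]]], jaw=8.7, squeeze=15)

```text
time_s: 1.65
tcp_pos: [0.1953, -0.6459, 0.3072]
eef_rot: [179.9, -0.0, -163.2]
contact_force: [0.2, 0.6, 0.9]
gripper_width: 0.0871
gripper_force: 0.0
```

```bash
cat > go.py <<'E'
# go.py x y z yaw : rows' final shift(cm)/turn from current pose
import sys,numpy as np
from plant import r
from scipy.spatial.transform import Rotation as Ro
x,y,z,yaw=map(float,sys.argv[1:5]);s=r.get_state()
R=Ro.from_euler("xyz",s["eef_rot"],degrees=True)
R=Ro.from_euler("xyz",[180,0,round(s["eef_rot"][2],1)],degrees=True) if len(sys.argv)<6 else R
d=R.inv().apply(np.array([x,y,z])-s["tcp_pos"])*100
print(np.round(d,2),np.round((R.inv()*Ro.from_euler("xyz",[180,0,yaw],degrees=True)).as_rotvec(),3), "rows",np.linalg.norm(d)/6.25, "tcp",s["tcp_pos"],s["eef_rot"],s["gripper_width"])
E
python3 go.py .458 -.08 .227 -87
```

```text
[-41.51  46.58   8.02] [ 0.    0.   -1.33] rows 10.06482397832184 tcp [ 0.195263   -0.64589944  0.30720527] [ 1.79938987e+02 -2.72820338e-02 -1.63166153e+02] 0.08706326378539413
```

Request:
move_arm(targets=[[[-4,4.5,0],[0,0,-0.13]],[[-8,9,0],[0,0,-0.26]],[[-12,13.5,0],[0,0,-0.4]],[[-16,18,0],[0,0,-0.54]],[[-20,22.5,0],[0,0,-0.67]]])

```text
time_s: 2.28
tcp_pos: [0.3221, -0.3711, 0.3068]
eef_rot: [-180.0, 0.0, -124.5]
contact_force: [1.3, -0.1, 0.8]
gripper_width: 0.087
gripper_force: 0.0
```

```bash
python3 go.py .458 -.08 .227 -87
```

```text
[-31.69   5.29   7.98] [ 0.     0.    -0.654] rows 5.296164310232212 tcp [ 0.3221436  -0.37110483  0.30680483] [-1.79953706e+02  3.45629940e-03 -1.24539468e+02] 0.08701378623274604
```

Request:
move_arm(targets=[[[-6,1,1],[0,0,-0.13]],[[-12,2,2],[0,0,-0.26]],[[-18,3,4],[0,0,-0.4]],[[-24,4,6],[0,0,-0.53]],[[-29.5,4.9,7],[0,0,-0.65]]])

```text
time_s: 2.9
tcp_pos: [0.4499, -0.1006, 0.2361]
eef_rot: [-180.0, 0.0, -87.3]
contact_force: [0.1, -0.4, 0.6]
gripper_width: 0.0871
gripper_force: 0.0
```

```bash
cat > t.py <<'E'
from h import *
import sys
for cam in sys.argv[2:]:
    c=viewer.capture(cam); cv2.imwrite(f"pics/{cam}{sys.argv[1]}.png",c["image"])
E
python3 go.py .458 -.08 .227 -87; python3 t.py 1 top; python3 -c "
import cv2
a=cv2.imread('pics/top1.png')[120:290,110:380];cv2.imwrite('pics/top1c.png',cv2.resize(a,(800,504),interpolation=cv2.INTER_CUBIC))"
```

```text
[-2.02 -0.91  0.91] [ 0.     0.    -0.005] rows 0.3827374034744102 tcp [ 0.44990604 -0.10056942  0.23614359] [-1.79983610e+02  6.14516924e-03 -8.72811773e+01] 0.0871071786287913
```

View pics/top1c.png

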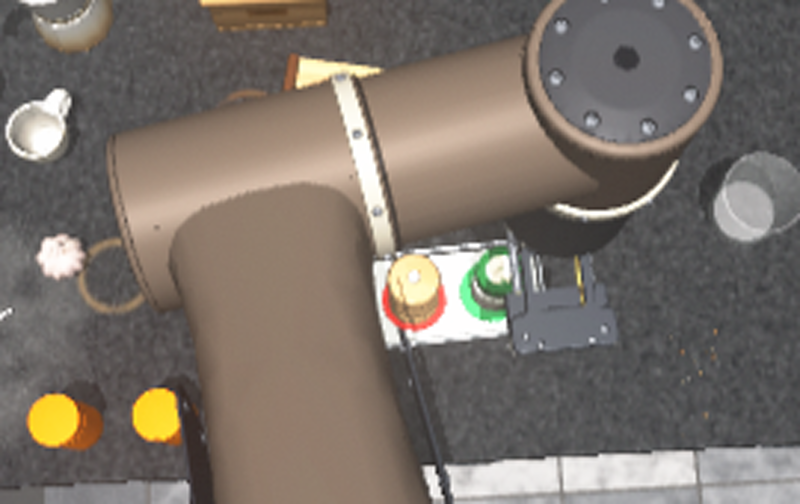

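The picture shows the gripper just right of the green cap, oriented across the row as planned. I'm going down over the green-capped jar.

Request:
move_arm(targets=[[[-2,-0.9,2],[0,0,0]],[[-2,-0.9,6],[0,0,0]],[[-2,-0.9,10.5],[0,0,0]],[[-2,-0.9,14.5],[0,0,0]],[[-2,-0.9,16.8],[0,0,0]]])

```text
time_s: 3.58
tcp_pos: [0.457, -0.0823, 0.0669]
eef_rot: [179.9, -0.0, -87.5]
contact_force: [0.6, -0.6, 0.8]
gripper_width: 0.0873
gripper_force: 0.0
```

Request:
move_arm(targets=[[[0,0,0],[0,0,0]],[[0,0,0],[0,0,0]],[[0,0,0],[0,0,0]],[[0,0,0],[0,0,0]],[[0,0,0],[0,0,0]]], jaw=3.5)

```text
time_s: 4.2
tcp_pos: [0.4584, -0.0821, 0.0692]
eef_rot: [-179.9, 0.0, -87.5]
contact_force: [0.1, -0.6, 2.2]
gripper_width: 0.0458
gripper_force: 14.9
```

Request:
move_arm(targets=[[[0,0,-2],[0,0,0]],[[0,0,-6],[0,0,0]],[[0,0,-11],[0,0,0]],[[0,0,-16],[0,0,0]],[[0,0,-17],[0,0,0]]])

```text
time_s: 4.82
tcp_pos: [0.4594, -0.082, 0.2422]
eef_rot: [-179.6, 0.0, -87.5]
contact_force: [0.1, 0.5, -2.4]
gripper_width: 0.0457
gripper_force: 14.9
```

```bash
python3 go.py .666 .07 .239 -101
```

```text
[-14.29 -21.31   0.32] [ 0.    -0.     0.236] rows 4.104825441619589 tcp [ 0.4593783  -0.08203999  0.24216742] [-1.79647275e+02  3.32642362e-02 -8.75154726e+01] 0.04565248514955838
```

Request:
move_arm(targets=[[[-2.5,-4,0],[0,0,0.05]],[[-6,-9,0],[0,0,0.1]],[[-10,-14.5,0],[0,0,0.16]],[[-13,-19.5,0],[0,0,0.21]],[[-14.3,-21.3,0.2],[0,0,0.236]]])

```text
time_s: 5.45
tcp_pos: [0.6661, 0.0718, 0.2339]
eef_rot: [179.9, -0.1, -101.1]
contact_force: [0.1, -0.2, -1.9]
gripper_width: 0.0458
gripper_force: 14.9
```

Request:
move_arm(targets=[[[0,0,0],[0,0,0]],[[0,0,4],[0,0,0]]])

```text
time_s: 5.7
tcp_pos: [0.6659, 0.0701, 0.1983]
eef_rot: [-179.8, 0.1, -101.0]
contact_force: [-0.1, 0.2, -2.2]
gripper_width: 0.0454
gripper_force: 14.9
```

```bash
python3 go.py .666 .07 .065 -101
python3 - <<'E'
from h import *
o=[]
for cam in("top","side"):
    c=viewer.capture(cam);im=c["image"]
    for n in("spice_flip_mid","new_rack"):
        for p in pinpoint(n,cam)[:2]:
            l=p["location"];print(cam,n,p["score"],np.round(l),np.round(onz(c,*l,{"spice_flip_mid":.199-.034+.019,"new_rack":0}[n]),3))
    u=proj(c,[.666,.07,.1]).astype(int);print(u)
    a=im[max(0,u[1]-75):u[1]+75,max(0,u[0]-65):u[0]+65];o.append(cv2.resize(a,(390,450),interpolation=cv2.INTER_CUBIC))
cv2.imwrite("pics/p2.png",np.hstack(o))
E
```

```text
[ 1.000e-02 -1.000e-02  1.333e+01] [0. 0. 0.] rows 2.133289466000222 tcp [0.66588804 0.07009282 0.19833051] [-1.79752494e+02  1.11231572e-01 -1.01011032e+02] 0.04542709762999016
top spice_flip_mid 0.4 [222. 218.] [0.425 0.086 0.184]
top new_rack 0.9 [164. 264.] [ 0.636 -0.054  0.   ]
[222 146]
side spice_flip_mid 0.62 [142. 282.] [0.672 0.102 0.184]
side new_rack 0.81 [214. 297.] [ 0.659 -0.042  0.   ]
side new_rack 0.55 [199. 231.] [0.503 0.122 0.   ]
[283 170]
```

View pics/p2.png

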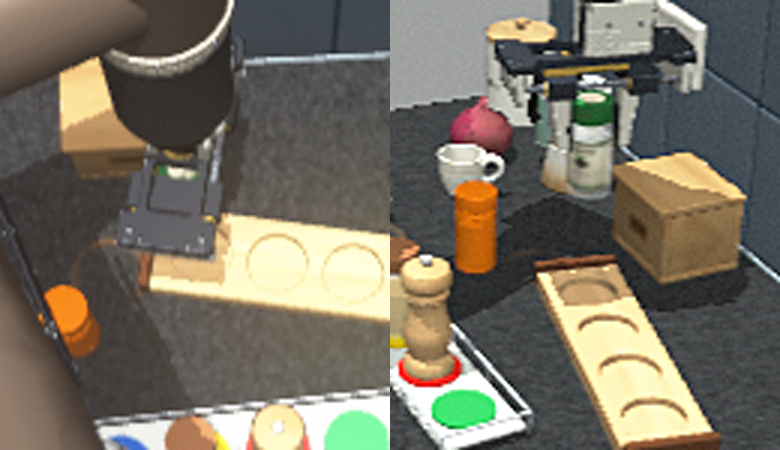

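Side picture: the jar hangs upright in the fingers. A wooden box stands behind the rack's left end, so I'm checking clearance to it, and also the wells in the side view.

Run:
```python
from h import *
c=viewer.capture("side")
f=lambda x,y,z:np.round(onz(c,95+y/3,218+(x-390)/3,z),3)
b=f(640,282,0);print("box corner",b,"top if z=.08/.1",f(637,193,.08),f(637,193,.1),"left corner",f(614,225,0), f(613,163,.1))
for p in[(592,291),(609,327),(630,369),(655,413)]:print("well",f(*p,.018))
print("coaster g",f(463,409,.016))
print("jar bottom",f(590,193,.145),"cap",f(592,92,.25))
t=viewer.capture("top")
g=lambda x,y,z:np.round(onz(t,71+y/3,157+x/3,z),3)
print("top: wells",g(278,262,.02),g(353,271,.02),"coaster g",g(355,443,.016),"box",g(135,180,0),g(145,150,.1))
```

```text
box corner [0.748 0.092 0.   ] top if z=.08/.1 [0.771 0.153 0.08 ] [0.751 0.118 0.1  ] left corner [0.784 0.226 0.   ] [0.761 0.196 0.1  ]
well [0.674 0.068 0.018]
well [ 0.657 -0.005  0.018]
well [ 0.64  -0.085  0.018]
well [ 0.626 -0.162  0.018]
coaster g [ 0.46  -0.082  0.016]
jar bottom [0.661 0.058 0.145] cap [0.667 0.077 0.25 ]
top: wells [ 0.651 -0.009  0.02 ] [ 0.637 -0.087  0.02 ] coaster g [ 0.456 -0.076  0.016] box [0.759 0.139 0.   ] [0.748 0.118 0.1  ]
```

Request:
move_arm(targets=[[[0.1,-0.25,3],[0,0,0]],[[0.1,-0.25,7],[0,0,0]],[[0.1,-0.25,10],[0,0,0]],[[0.1,-0.25,11.5],[0,0,0]],[[0.1,-0.25,12],[0,0,0]]])

```text
time_s: 6.72
tcp_pos: [0.6671, 0.0684, 0.0767]
eef_rot: [-180.0, -0.0, -101.0]
contact_force: [1.0, 0.3, -1.9]
gripper_width: 0.0459
gripper_force: 14.9
```

Request:
move_arm(targets=[[[0,0,0.4],[0,0,0]],[[0,0,0.8],[0,0,0]],[[0,0,1.1],[0,0,0]],[[0,0,1.3],[0,0,0]],[[0,0,1.3],[0,0,0]]])

```text
time_s: 7.35
tcp_pos: [0.6668, 0.0684, 0.0635]
eef_rot: [180.0, -0.0, -101.1]
contact_force: [0.0, -0.4, -1.6]
gripper_width: 0.0457
gripper_force: 14.9
```

Run:
```python
from h import *
c=viewer.capture("side");print(proj(c,[.668,.071,.06]))
u=proj(c,[.668,.071,.06]).astype(int)
a=c["image"][u[1]-50:u[1]+50,u[0]-60:u[0]+60];cv2.imwrite("pics/p3.png",cv2.resize(a,None,fx=5,fy=5,interpolation=cv2.INTER_CUBIC))
```

```text
[283.83750576 180.81768636]
```

View pics/p3.png

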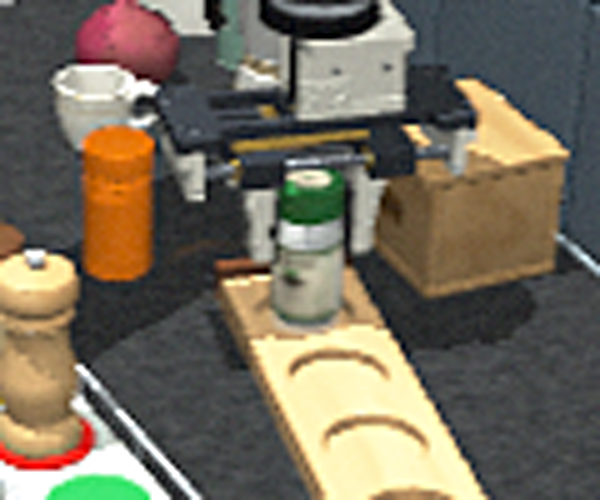

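The jar stands in the leftmost well: its base is at about (307,316) and the well centre should be near (303,314). I'm lowering the last bit and releasing.

Request:
move_arm(targets=[[[0,0,0.1],[0,0,0]],[[0,0,0.1],[0,0,0]],[[0,0,0.1],[0,0,0]]])

```text
time_s: 7.78
tcp_pos: [0.6672, 0.0685, 0.0631]
eef_rot: [-180.0, 0.0, -101.0]
contact_force: [0.4, 0.5, 3.6]
gripper_width: 0.0458
gripper_force: 14.9
```

Request:
move_arm(targets=[[[0,0,0],[0,0,0]],[[0,0,0],[0,0,0]],[[0,0,0],[0,0,0]],[[0,0,0],[0,0,0]]], jaw=8)

```text
time_s: 8.28
tcp_pos: [0.6667, 0.0684, 0.0624]
eef_rot: [180.0, -0.0, -101.1]
contact_force: [-0.1, -0.8, 0.5]
gripper_width: 0.0781
gripper_force: 0.0
```

Request:
move_arm(targets=[[[0,0,-2],[0,0,0]],[[0,0,-6],[0,0,0]],[[0,0,-11],[0,0,0]],[[0,0,-16],[0,0,0]],[[0,0,-18],[0,0,0]]], jaw=8.7)

```text
time_s: 8.9
tcp_pos: [0.668, 0.0686, 0.2466]
eef_rot: [-179.7, 0.1, -101.0]
contact_force: [0.1, -0.2, -0.7]
gripper_width: 0.0871
gripper_force: 0.0
```

```bash
python3 go.py .455 .001 .24 -87
python3 - <<'E'
from h import *
o=[]
for cam,f in(("top",3),("side",3)):
    c=viewer.capture(cam)
    for n in("spice_flip_mid","mill_small_mid"):
        for p in pinpoint(n,cam)[:2]: print(cam,n,round(p["score"],2),np.round(p["location"]),np.round(onz(c,*p["location"],{"s":.063,"m":.08}[n[0]]),3))
    u=proj(c,[.65,.02,.06]).astype(int);print(u)
    o.append(cv2.resize(c["image"][u[1]-60:u[1]+90,u[0]-65:u[0]+65],(390,450),interpolation=cv2.INTER_CUBIC))
cv2.imwrite("pics/p4.png",np.hstack(o))
E
```

```text
[10.7  19.62  0.66] [ 0.     0.    -0.244] rows 3.576777155221308 tcp [0.66798428 0.06858863 0.2465907 ] [-1.79731518e+02  1.24871346e-01 -1.01040941e+02] 0.08707778034957345
top spice_flip_mid 0.52 [150. 224.] [0.666 0.068 0.063]
top mill_small_mid 0.72 [219. 248.] [0.448 0.007 0.08 ]
top mill_small_mid 0.44 [193. 356.] [ 0.508 -0.312  0.08 ]
[240 154]
side spice_flip_mid 0.84 [181. 282.] [0.658 0.066 0.063]
side mill_small_mid 0.64 [200. 228.] [0.449 0.    0.08 ]
[285 189]
```

View pics/p4.png

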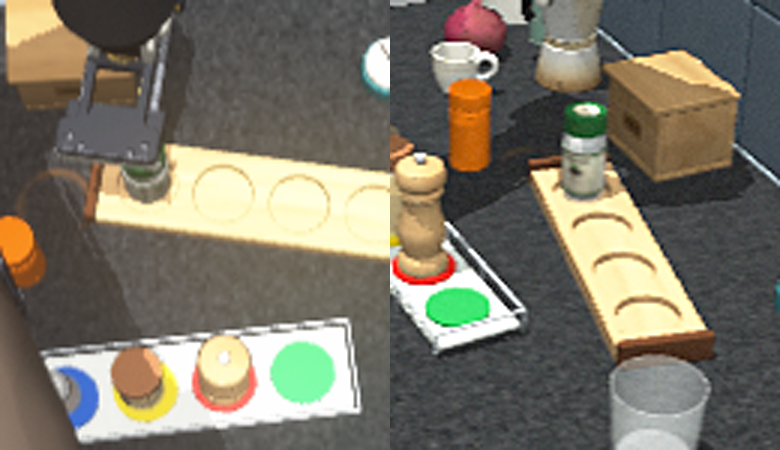

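The green-capped jar stands upright in the leftmost well, and the mill on the red coaster is next.

Request:
move_arm(targets=[[[2.5,4,0],[0,0,-0.05]],[[5,9,0.3],[0,0,-0.1]],[[7.5,14,0.6],[0,0,-0.16]],[[10,18,0.6],[0,0,-0.21]],[[10.7,19.6,0.6],[0,0,-0.244]]])

```text
time_s: 9.82
tcp_pos: [0.4514, -0.0, 0.2359]
eef_rot: [179.9, -0.0, -87.0]
contact_force: [-0.1, -0.2, 0.7]
gripper_width: 0.087
gripper_force: 0.0
```

Request:
move_arm(targets=[[[0,0,1],[0,0,0]],[[0,0,5],[0,0,0]],[[0,0,9.5],[0,0,0]],[[0,0,13.5],[0,0,0]],[[0,0,15],[0,0,0]]])

```text
time_s: 10.45
tcp_pos: [0.453, 0.0006, 0.0829]
eef_rot: [179.7, -0.1, -87.1]
contact_force: [0.3, -0.0, 0.7]
gripper_width: 0.0871
gripper_force: 0.0
```

```bash
python3 go.py .455 .001 .09 -87
```

```text
[-0.03 -0.2  -0.71] [ 0.     0.    -0.002] rows 0.11756801658218345 tcp [0.45299745 0.00064705 0.08293895] [ 1.79700199e+02 -1.05498577e-01 -8.71266858e+01] 0.08708727515786734
```

Request:
move_arm(targets=[[[0,-0.1,-0.4],[0,0,0]],[[0,-0.1,-0.4],[0,0,0]],[[0,-0.1,-0.4],[0,0,0]],[[0,-0.1,-0.4],[0,0,0]],[[0,-0.1,-0.4],[0,0,0]]], jaw=3)

```text
time_s: 11.08
tcp_pos: [0.4552, 0.0011, 0.0911]
eef_rot: [-179.9, 0.0, -87.1]
contact_force: [-0.1, 0.1, 2.5]
gripper_width: 0.0491
gripper_force: 15.0
```

Request:
move_arm(targets=[[[0,0,0],[0,0,0]],[[0,0,0],[0,0,0]]])

```text
time_s: 11.32
tcp_pos: [0.4553, 0.0011, 0.091]
eef_rot: [-179.9, 0.0, -87.1]
contact_force: [-0.3, 0.8, 6.5]
gripper_width: 0.0496
gripper_force: 15.0
```

Request:
move_arm(targets=[[[0,0,-0.5],[0,0,0]],[[0,0,-1.5],[0,0,0]],[[0,0,-2.5],[0,0,0]],[[0,0,-3],[0,0,0]],[[0,0,-3],[0,0,0]]], squeeze=20)

```text
time_s: 11.95
tcp_pos: [0.4551, 0.0011, 0.121]
eef_rot: [-179.9, 0.0, -87.1]
contact_force: [-0.3, -0.3, -1.6]
gripper_width: 0.0493
gripper_force: 20.0
```

```bash
python3 t.py 5 side
python3 - <<'E'
import cv2
a=cv2.imread("pics/side5.png")[120:250,170:300];cv2.imwrite("pics/p5.png",cv2.resize(a,None,fx=4,fy=4,interpolation=cv2.INTER_CUBIC))
E
```

```text
(no output)
```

View pics/p5.png

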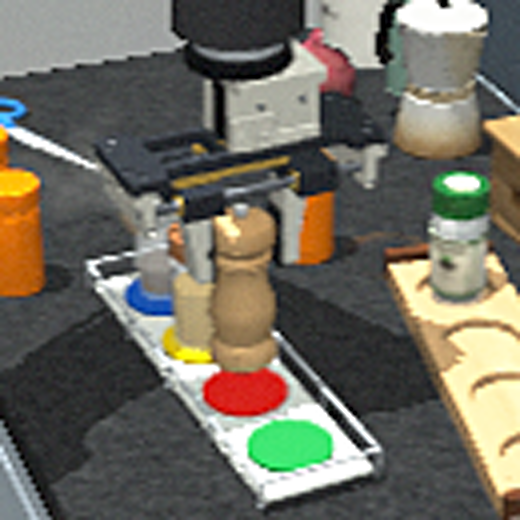

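The mill hangs upright in the fingers, clear of its red coaster, so I'm carrying it over.

Request:
move_arm(targets=[[[0,0,-2],[0,0,0]],[[0,0,-6],[0,0,0]],[[0,0,-10],[0,0,0]],[[0,0,-12],[0,0,0]],[[0,0,-12],[0,0,0]]])

```text
time_s: 12.62
tcp_pos: [0.4555, 0.0013, 0.2415]
eef_rot: [-179.9, 0.1, -87.1]
contact_force: [-0.2, 0.3, -2.4]
gripper_width: 0.0496
gripper_force: 20.0
```

```bash
python3 go.py .653 -.008 .24 -101
```

```text
[  1.93 -19.68   0.15] [ 0.    -0.     0.243] rows 3.163464944856309 tcp [0.45550832 0.00130129 0.24153562] [-1.79859865e+02  5.60054671e-02 -8.70775399e+01] 0.04957541659100159
```

Request:
move_arm(targets=[[[0.3,-3.5,0],[0,0,0.05]],[[0.8,-8.5,0],[0,0,0.1]],[[1.3,-13.5,0],[0,0,0.16]],[[1.7,-17.5,0],[0,0,0.21]],[[1.9,-19.7,0],[0,0,0.243]]])

```text
time_s: 13.25
tcp_pos: [0.6535, -0.0082, 0.2371]
eef_rot: [179.8, -0.1, -101.1]
contact_force: [-1.0, 0.5, -0.5]
gripper_width: 0.0495
gripper_force: 20.0
```

Request:
move_arm(targets=[[[0,0,1],[0,0,0]],[[0,0,5],[0,0,0]],[[0,0,9.5],[0,0,0]],[[0,0,12.5],[0,0,0]],[[0,0,13.5],[0,0,0]]])

```text
time_s: 13.88
tcp_pos: [0.65, -0.0082, 0.1022]
eef_rot: [179.7, -0.1, -101.0]
contact_force: [-0.3, 0.8, -1.1]
gripper_width: 0.0492
gripper_force: 20.0
```

```bash
python3 go.py .653 -.008 .085 -101
```

```text
[-0.08 -0.29  1.72] [0. 0. 0.] rows 0.2794746839873621 tcp [ 0.64997996 -0.00821873  0.10220272] [ 1.79708877e+02 -1.09851647e-01 -1.00995090e+02] 0.04923231295218573
```

Request:
move_arm(targets=[[[0,0,0],[0,0,0]],[[0,0,0],[0,0,0]]])

```text
time_s: 14.12
tcp_pos: [0.6534, -0.0077, 0.107]
eef_rot: [-179.9, 0.0, -101.0]
contact_force: [0.1, -0.6, -0.9]
gripper_width: 0.0492
gripper_force: 20.0
```

```bash
python3 go.py .653 -.008 .085 -101;python3 - <<'E'
from h import *
o=[]
for cam in("top","side"):
    c=viewer.capture(cam)
    u=proj(c,[.65,-.01,.06]).astype(int);print(u)
    o.append(cv2.resize(c["image"][u[1]-50:u[1]+50,u[0]-40:u[0]+40],(400,500),interpolation=cv2.INTER_CUBIC))
    for p in [(.6532,-.0078,.03),(.6532,-.0078,.02),(.6378,-.0862,.018),(.6224,-.1647,.018)]: print(cam,p,np.round((proj(c,p)-u+[40,50])*5+[400*(cam=="side"),0]))
cv2.imwrite("pics/p6.png",np.hstack(o))
E
```

```text
[0.03 0.03 2.2 ] [0. 0. 0.] rows 0.3515652192344475 tcp [ 0.65335552 -0.00774191  0.10696843] [-1.79887653e+02  4.02247439e-02 -1.00981462e+02] 0.04920421043615337
[249 154]
top (0.6532, -0.0078, 0.03) [201. 263.]
top (0.6532, -0.0078, 0.02) [201. 268.]
top (0.6378, -0.0862, 0.018) [327. 286.]
top (0.6224, -0.1647, 0.018) [454. 303.]
[290 193]
side (0.6532, -0.0078, 0.03) [602. 292.]
side (0.6532, -0.0078, 0.02) [601. 305.]
side (0.6378, -0.0862, 0.018) [638. 377.]
side (0.6224, -0.1647, 0.018) [678. 452.]
```

View pics/p6.png

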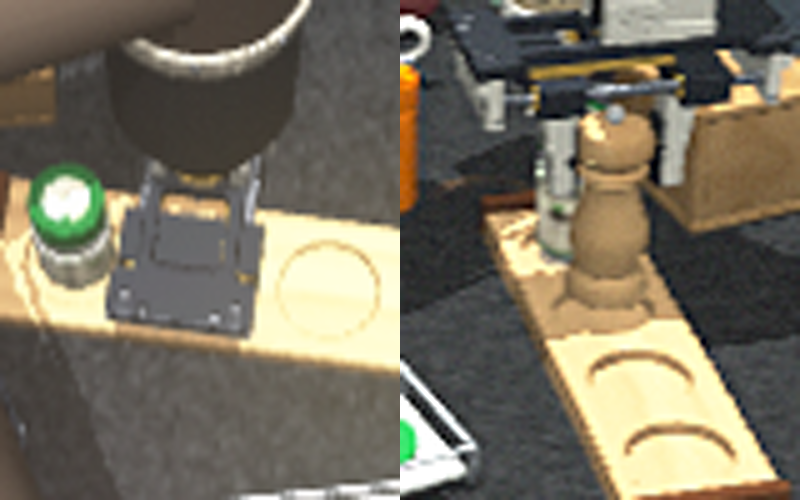

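The mill is upright over the second well; the base looks a little near the camera, so I'm checking that numerically.

Run:
```python
from h import *
c=viewer.capture("side")
q=lambda p:np.round((proj(c,p)-[290,193]+[40,50])*5+[400,0])
print("button",q((.653,-.008,.158)),"base",q((.653,-.008,.032)),"in well2 base",q((.653,-.008,.01)))
th=np.linspace(0,6.28,100)
for R,z in((.026,.032),(.026,.01)):
    P=np.array([q((.653+R*np.cos(t),-.008+R*np.sin(t),z)) for t in th]);print(P.min(0),P.max(0))
P=np.array([q((.6378+.031*np.cos(t),-.0862+.031*np.sin(t),.02)) for t in th]);print("well3",P.min(0),P.max(0))
u=(245,160);a=c["image"][160:240,u[0]:u[0]+100];cv2.imwrite("pics/p7.png",cv2.resize(a,None,fx=7,fy=7,interpolation=cv2.INTER_CUBIC))
Q=lambda p:np.round((proj(c,p)-[245,160])*7);print("p7 base",Q((.653,-.008,.032)),"well",Q((.653,-.008,.02)))
```

```text
button [612. 111.] base [602. 289.] in well2 base [601. 319.]
[561. 268.] [644. 311.]
[559. 297.] [642. 341.]
well3 [586. 346.] [690. 403.]
p7 base [318. 286.] well [317. 309.]
```

View pics/p7.png

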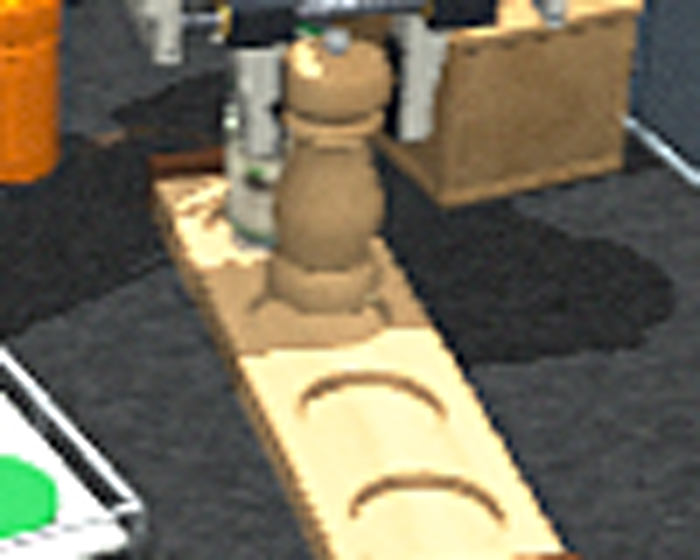

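The base spans 268–382 and well 2's rim spans about 252–392, so the mill is centred. Lowering it.

Request:
move_arm(targets=[[[0,0,0.6],[0,0,0]],[[0,0,1.2],[0,0,0]],[[0,0,1.7],[0,0,0]],[[0,0,2.0],[0,0,0]],[[0,0,2.0],[0,0,0]]])

```text
time_s: 14.9
tcp_pos: [0.6527, -0.0079, 0.0854]
eef_rot: [180.0, -0.0, -101.0]
contact_force: [-0.5, -0.2, -1.2]
gripper_width: 0.0492
gripper_force: 20.0
```

Request:
move_arm(targets=[[[0,0,0.1],[0,0,0]],[[0,0,0.2],[0,0,0]],[[0,0,0.2],[0,0,0]]])

```text
time_s: 15.28
tcp_pos: [0.6531, -0.0079, 0.0851]
eef_rot: [-179.9, 0.0, -101.0]
contact_force: [-3.2, 0.4, 8.6]
gripper_width: 0.0493
gripper_force: 20.0
```

Floor contact at the expected height. Releasing and rising.

Request:
move_arm(targets=[[[0,0,-0.1],[0,0,0]],[[0,0,-0.1],[0,0,0]],[[0,0,-0.1],[0,0,0]],[[0,0,-0.1],[0,0,0]]], jaw=8)

```text
time_s: 15.78
tcp_pos: [0.6526, -0.0079, 0.0843]
eef_rot: [180.0, -0.0, -101.0]
contact_force: [0.2, -0.6, 0.5]
gripper_width: 0.0788
gripper_force: 0.0
```

Request:
move_arm(targets=[[[0,0,-2],[0,0,0]],[[0,0,-6],[0,0,0]],[[0,0,-11],[0,0,0]],[[0,0,-15],[0,0,0]],[[0,0,-16],[0,0,0]]], jaw=8.7)

```text
time_s: 16.4
tcp_pos: [0.6539, -0.0078, 0.248]
eef_rot: [-179.7, 0.1, -101.0]
contact_force: [0.2, -0.1, -0.3]
gripper_width: 0.0868
gripper_force: 0.0
```

```bash
python3 go.py .45 .083 .2 -87
python3 - <<'E'
from h import *
for cam in("top","side"):
    c=viewer.capture(cam)
    for n,z in(("spice_flip_mid",.063),("mill_small_mid",.074),("jar_turmeric_mid",.064),("shaker_mid",.061)):
        for p in pinpoint(n,cam)[:2]: print(cam,n,round(p["score"],2),np.round(onz(c,*p["location"],z),3))
E
```

```text
[-5.02 21.75  4.8 ] [ 0.     0.    -0.244] rows 3.6531790775530486 tcp [ 0.65391717 -0.00779443  0.24801946] [-1.79722124e+02  1.02964413e-01 -1.00989696e+02] 0.08678461096010062
top spice_flip_mid 0.82 [0.671 0.072 0.063]
top mill_small_mid 0.71 [ 0.649 -0.013  0.074]
top jar_turmeric_mid 0.6 [0.348 0.343 0.064]
top jar_turmeric_mid 0.57 [0.456 0.095 0.064]
side spice_flip_mid 0.76 [0.673 0.104 0.063]
side mill_small_mid 0.65 [ 0.655 -0.02   0.074]
side mill_small_mid 0.47 [ 0.407 -0.077  0.074]
side jar_turmeric_mid 0.87 [0.337 0.223 0.064]
side jar_turmeric_mid 0.76 [0.582 0.189 0.064]
side shaker_mid 0.55 [0.455 0.181 0.061]
```

Request:
move_arm(targets=[[[-1,4,0],[0,0,-0.05]],[[-2.2,9.5,1],[0,0,-0.1]],[[-3.4,15,2.5],[0,0,-0.16]],[[-4.6,20,4],[0,0,-0.21]],[[-5,21.8,4.8],[0,0,-0.244]]])

```text
time_s: 17.52
tcp_pos: [0.4457, 0.0831, 0.196]
eef_rot: [180.0, 0.0, -86.9]
contact_force: [-0.4, 0.4, -0.3]
gripper_width: 0.0868
gripper_force: 0.0
```

Request:
move_arm(targets=[[[0,0,0],[0,0,0]],[[0,0,3],[0,0,0]],[[0,0,7],[0,0,0]],[[0,0,11],[0,0,0]],[[0,0,14],[0,0,0]]])

```text
time_s: 18.15
tcp_pos: [0.4489, 0.0824, 0.0552]
eef_rot: [180.0, -0.0, -87.1]
contact_force: [-0.2, -0.5, -0.1]
gripper_width: 0.0871
gripper_force: 0.0
```

Request:
move_arm(targets=[[[0,0,0],[0,0,0]],[[0,0,0],[0,0,0]],[[0,0,0],[0,0,0]],[[0,0,0],[0,0,0]],[[0,0,0],[0,0,0]]], jaw=3.5, squeeze=16)

```text
time_s: 18.77
tcp_pos: [0.4489, 0.0832, 0.0574]
eef_rot: [-179.9, 0.1, -87.0]
contact_force: [1.6, -0.8, 3.2]
gripper_width: 0.0473
gripper_force: 15.9
```

Request:
move_arm(targets=[[[0,0,-2],[0,0,0]],[[0,0,-6],[0,0,0]],[[0,0,-11],[0,0,0]],[[0,0,-16],[0,0,0]],[[0,0,-18],[0,0,0]]])

```text
time_s: 19.4
tcp_pos: [0.4488, 0.0832, 0.2397]
eef_rot: [-179.8, 0.1, -87.0]
contact_force: [1.3, -0.8, -2.1]
gripper_width: 0.0477
gripper_force: 15.9
```

```bash
python3 go.py .637 -.0862 .237 -101
```

```text
[ 17.9  -17.9    0.27] [ 0.    -0.     0.244] rows 4.050958270147187 tcp [0.4488401  0.08318439 0.23971497] [-1.79775204e+02  1.23115175e-01 -8.70057854e+01] 0.04774828444104975
```

Request:
move_arm(targets=[[[3,-3,0],[0,0,0.05]],[[7,-7,0],[0,0,0.1]],[[11,-11,0],[0,0,0.16]],[[15,-15,0],[0,0,0.21]],[[17.9,-17.9,0],[0,0,0.244]]])

```text
time_s: 20.02
tcp_pos: [0.6371, -0.0884, 0.2357]
eef_rot: [179.9, -0.0, -101.1]
contact_force: [-0.7, 0.7, -1.6]
gripper_width: 0.0479
gripper_force: 15.9
```

Request:
move_arm(targets=[[[0,0,1],[0,0,0]],[[0,0,5],[0,0,0]],[[0,0,10],[0,0,0]],[[0,0,14],[0,0,0]],[[0,0,16],[0,0,0]]])

```text
time_s: 20.65
tcp_pos: [0.6337, -0.0861, 0.0736]
eef_rot: [179.7, -0.0, -101.0]
contact_force: [-0.5, 0.4, -1.4]
gripper_width: 0.0477
gripper_force: 15.9
```

Request:
move_arm(targets=[[[0,0,0],[0,0,0]],[[0,0,0],[0,0,0]]])

```text
time_s: 20.9
tcp_pos: [0.6366, -0.0863, 0.0777]
eef_rot: [-179.9, 0.0, -101.0]
contact_force: [0.4, 0.0, -1.0]
gripper_width: 0.0477
gripper_force: 15.9
```

```bash
python3 go.py .637 -.0862 .0515 -101;python3 - <<'E'
from h import *
c=viewer.capture("side")
u=proj(c,[.637,-.086,.05]).astype(int);print(u)
a=c["image"][u[1]-50:u[1]+40,u[0]-50:u[0]+50];cv2.imwrite("pics/p8.png",cv2.resize(a,None,fx=6,fy=6,interpolation=cv2.INTER_CUBIC))
Q=lambda p:np.round((proj(c,p)-u+[50,50])*6);print("base",Q((.637,-.086,.034)),"well",Q((.637,-.086,.02)),"well4",Q((.6224,-.1647,.02)))
E
```

```text
[-0.02 -0.04  2.62] [0. 0. 0.] rows 0.41867331690466975 tcp [ 0.63660505 -0.08632045  0.07766382] [-1.79934550e+02  1.12813404e-02 -1.00960574e+02] 0.047682446020908764
[297 209]
base [303. 330.] well [302. 353.] well4 [352. 443.]
```

View pics/p8.png

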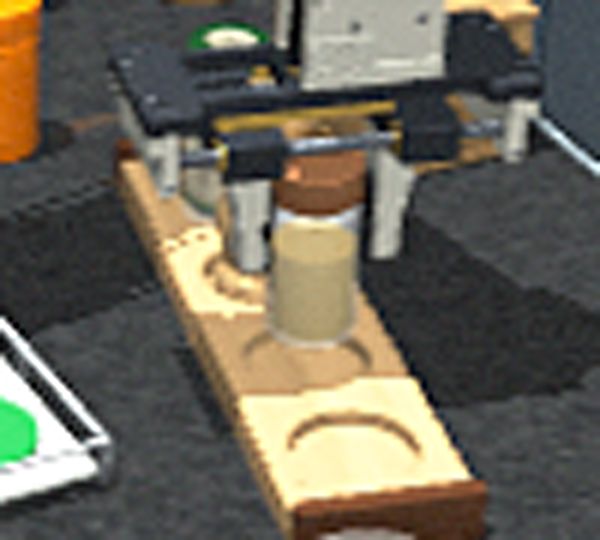

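The jar is held upright over well 3. It sits 2–3 mm far and right of the rim (centre near 308), so I'm nudging it and lowering.

Request:
move_arm(targets=[[[0.2,0.1,0.6],[0,0,0]],[[0.2,0.1,1.3],[0,0,0]],[[0.2,0.1,2.0],[0,0,0]],[[0.2,0.1,2.4],[0,0,0]],[[0.2,0.1,2.5],[0,0,0]]])

```text
time_s: 21.58
tcp_pos: [0.6347, -0.0885, 0.0514]
eef_rot: [180.0, -0.0, -101.0]
contact_force: [-1.7, 1.0, 2.7]
gripper_width: 0.0475
gripper_force: 15.9
```

Request:
move_arm(targets=[[[0,0,0.1],[0,0,0]],[[0,0,0.2],[0,0,0]],[[0,0,0.2],[0,0,0]]])

```text
time_s: 21.95
tcp_pos: [0.6356, -0.0885, 0.0508]
eef_rot: [-179.9, 0.0, -101.0]
contact_force: [-2.8, 0.9, 4.9]
gripper_width: 0.0474
gripper_force: 15.9
```

Request:
move_arm(targets=[[[0,0,-0.1],[0,0,0]],[[0,0,-0.1],[0,0,0]],[[0,0,-0.1],[0,0,0]],[[0,0,-0.1],[0,0,0]]], jaw=8)

```text
time_s: 22.45
tcp_pos: [0.6348, -0.0885, 0.0504]
eef_rot: [180.0, -0.0, -101.0]
contact_force: [0.4, -0.1, 0.5]
gripper_width: 0.0784
gripper_force: 0.0
```

Request:
move_arm(targets=[[[0,0,-2],[0,0,0]],[[0,0,-6],[0,0,0]],[[0,0,-11],[0,0,0]],[[0,0,-16],[0,0,0]],[[0,0,-19],[0,0,0]]], jaw=8.7)

```text
time_s: 23.08
tcp_pos: [0.6356, -0.0885, 0.2437]
eef_rot: [-179.8, 0.0, -101.0]
contact_force: [1.0, 0.7, -1.0]
gripper_width: 0.0869
gripper_force: 0.0
```

```bash
python3 go.py .444 .163 .24 -87
python3 - <<'E'
from h import *
c=viewer.capture("top");a=c["image"][130:240,150:310];print(np.round((proj(c,(.444,.163,.106))-[150,130])*5))
cv2.imwrite("pics/p9.png",cv2.resize(a,None,fx=5,fy=5,interpolation=cv2.INTER_CUBIC))
E
```

```text
[-21.03  23.6    0.37] [ 0.     0.    -0.244] rows 5.058896785811539 tcp [ 0.6355698  -0.0885112   0.24368546] [-1.79811279e+02  4.01921925e-02 -1.00988784e+02] 0.08693385919697255
[211. 459.]
```

View pics/p9.png

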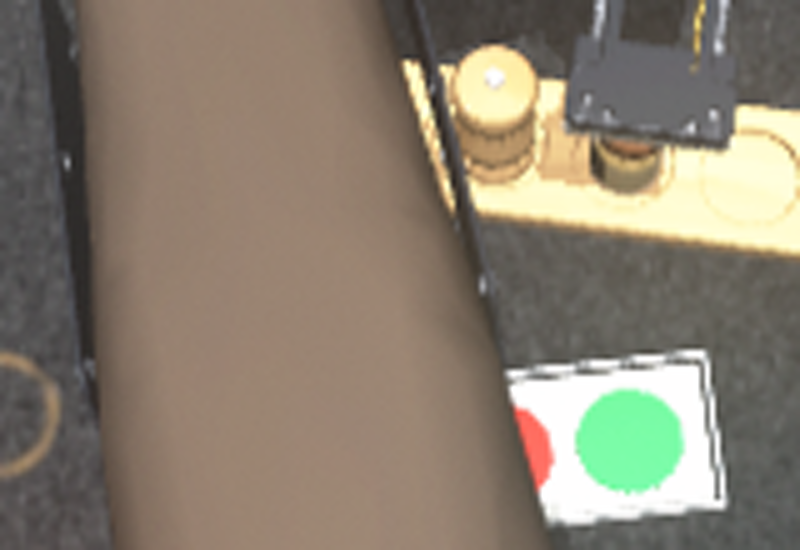

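Mill and turmeric jar stand upright in wells 2 and 3, and the rightmost well is free at (748,178). Next is the shaker.

Request:
move_arm(targets=[[[-3.5,4,0],[0,0,-0.05]],[[-8,9,0],[0,0,-0.1]],[[-12,13.5,0],[0,0,-0.15]],[[-16,18,1],[0,0,-0.2]],[[-20,22.5,2.3],[0,0,-0.244]]])

```text
time_s: 23.75
tcp_pos: [0.451, 0.1521, 0.2176]
eef_rot: [-179.9, 0.1, -86.9]
contact_force: [0.9, 1.0, -0.4]
gripper_width: 0.087
gripper_force: 0.0
```

Request:
move_arm(targets=[[[0,0,0],[0,0,0]],[[0,0,0],[0,0,0]]])

```text
time_s: 24.0
tcp_pos: [0.4522, 0.1511, 0.2178]
eef_rot: [-180.0, 0.0, -86.9]
contact_force: [0.2, -0.3, 0.3]
gripper_width: 0.0872
gripper_force: 0.0
```

```bash
python3 go.py .444 .162 .05 -87
```

```text
[-1.14  0.76 16.78] [ 0.    -0.     0.002] rows 2.6930979789817338 tcp [0.45224305 0.15107298 0.21776117] [-1.79976150e+02  2.47025489e-03 -8.69436195e+01] 0.08721126807619439
```

Request:
move_arm(targets=[[[-1.1,0.8,2],[0,0,0]],[[-1.1,0.8,6],[0,0,0]],[[-1.1,0.8,10.5],[0,0,0]],[[-1.1,0.8,15],[0,0,0]],[[-1.1,0.8,16.8],[0,0,0]]])

```text
time_s: 24.62
tcp_pos: [0.4435, 0.159, 0.0471]
eef_rot: [179.8, -0.1, -87.2]
contact_force: [0.4, 0.2, -0.2]
gripper_width: 0.0869
gripper_force: 0.0
```

Request:
move_arm(targets=[[[0,0,0],[0,0,0]],[[0,0,0],[0,0,0]],[[0,0,0],[0,0,0]],[[0,0,0],[0,0,0]],[[0,0,0],[0,0,0]]], jaw=3.5)

```text
time_s: 25.25
tcp_pos: [0.444, 0.1616, 0.0501]
eef_rot: [-179.9, 0.0, -87.0]
contact_force: [1.9, 0.8, 0.8]
gripper_width: 0.0426
gripper_force: 0.6
```

Request:
move_arm(targets=[[[0,0,-2],[0,0,0]],[[0,0,-6],[0,0,0]],[[0,0,-11],[0,0,0]],[[0,0,-16],[0,0,0]],[[0,0,-19],[0,0,0]]])

```text
time_s: 25.88
tcp_pos: [0.444, 0.1617, 0.2424]
eef_rot: [-179.9, 0.1, -87.0]
contact_force: [0.4, 0.0, -1.5]
gripper_width: 0.0398
gripper_force: 15.7
```

```bash
python3 go.py .622 -.165 .24 -101
```

```text
[ 33.56 -16.07   0.24] [ 0.    -0.     0.244] rows 5.952965591964014 tcp [0.44397302 0.16169503 0.24237864] [-1.79850742e+02  1.13128990e-01 -8.69989306e+01] 0.03980079635264435
```

The grip closed late (39.8 mm against a 44 mm body), so I'm checking it with a picture before moving on.

Run:
```python
from h import *
o=[]
for cam in("side","top"):
    c=viewer.capture(cam);u=proj(c,(.444,.162,.2)).astype(int);print(u,"tcp",(proj(c,(.444,.162,.242))-u+[40,45])*5, "bottom exp",(proj(c,(.444,.162,.208))-u+[40,45])*5)
    o.append(cv2.resize(c["image"][u[1]-45:u[1]+55,u[0]-40:u[0]+40],(400,500),interpolation=cv2.INTER_CUBIC))
cv2.imwrite("pics/p10.png",np.hstack(o))
```

```text
[207 141] tcp [199.2881477  164.37781619] bottom exp [201.52664119 215.64742169]
[187 215] tcp [190.91769417 211.16722121] bottom exp [201.13913893 224.20519506]
```

View pics/p10.png

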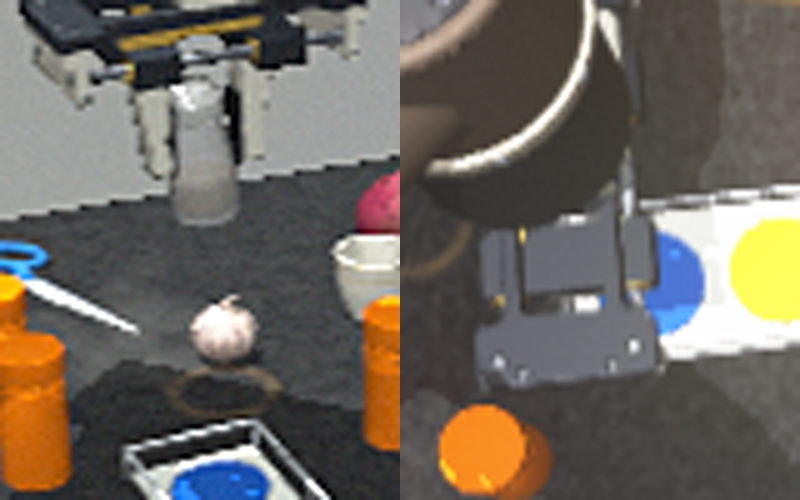

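The shaker is held upright, with its bottom at about (208,213) against the expected (202,216); the body simply tapers. Carrying it to the rightmost well.

Request:
move_arm(targets=[[[3,-1.5,0],[0,0,0.03]],[[8,-4,0],[0,0,0.08]],[[13.3,-6.5,0],[0,0,0.12]],[[18.5,-9,0],[0,0,0.16]],[[23,-11,0],[0,0,0.2]]])

```text
time_s: 26.6
tcp_pos: [0.5657, -0.0645, 0.2384]
eef_rot: [179.9, -0.0, -98.6]
contact_force: [0.7, 0.9, -1.0]
gripper_width: 0.0397
gripper_force: 15.7
```

```bash
python3 go.py .622 -.165 .24 -101
```

```text
[ 9.1  -7.07 -0.16] [ 0.    -0.     0.042] rows 1.84388871239986 tcp [ 0.5656525  -0.06448411  0.23842696] [ 1.79914640e+02 -1.23085705e-02 -9.85772514e+01] 0.039721309311726155
```

Request:
move_arm(targets=[[[3,-2.4,0],[0,0,0.02]],[[7,-5.4,0],[0,0,0.04]],[[9.1,-7.1,1],[0,0,0.042]],[[9.1,-7.1,4],[0,0,0.042]],[[9.1,-7.1,8],[0,0,0.042]]])

```text
time_s: 27.22
tcp_pos: [0.6223, -0.1636, 0.1581]
eef_rot: [-180.0, 0.0, -100.9]
contact_force: [0.4, -1.0, -1.5]
gripper_width: 0.0395
gripper_force: 15.7
```

Request:
move_arm(targets=[[[0,0,3],[0,0,0]],[[0,0,6],[0,0,0]],[[0,0,8.5],[0,0,0]],[[0,0,8.5],[0,0,0]],[[0,0,8.5],[0,0,0]]])

```text
time_s: 27.85
tcp_pos: [0.6226, -0.1632, 0.0751]
eef_rot: [-180.0, -0.0, -100.9]
contact_force: [0.1, 0.4, 0.4]
gripper_width: 0.0394
gripper_force: 15.7
```

```bash
python3 go.py .622 -.165 .044 -101;python3 - <<'E'
from h import *
c=viewer.capture("side")
u=proj(c,[.622,-.165,.05]).astype(int);print(u)
a=c["image"][u[1]-60:u[1]+40,u[0]-60:u[0]+60];cv2.imwrite("pics/p11.png",cv2.resize(a,None,fx=6,fy=6,interpolation=cv2.INTER_CUBIC))
Q=lambda p:np.round((proj(c,p)-u+[60,60])*6)
z=r.get_state()["tcp_pos"][2]-.034
print("base",Q((.622,-.165,z)),"well",Q((.622,-.165,.02)),"z",z)
E
```

```text
[0.19 0.02 3.11] [ 0.    -0.     0.002] rows 0.4983164288804218 tcp [ 0.62260392 -0.16315862  0.07508443] [-1.79979014e+02 -1.17643543e-02 -1.00865073e+02] 0.03936387369243998
[306 224]
base [360. 377.] well [357. 414.] z 0.041621226147176504
```

View pics/p11.png

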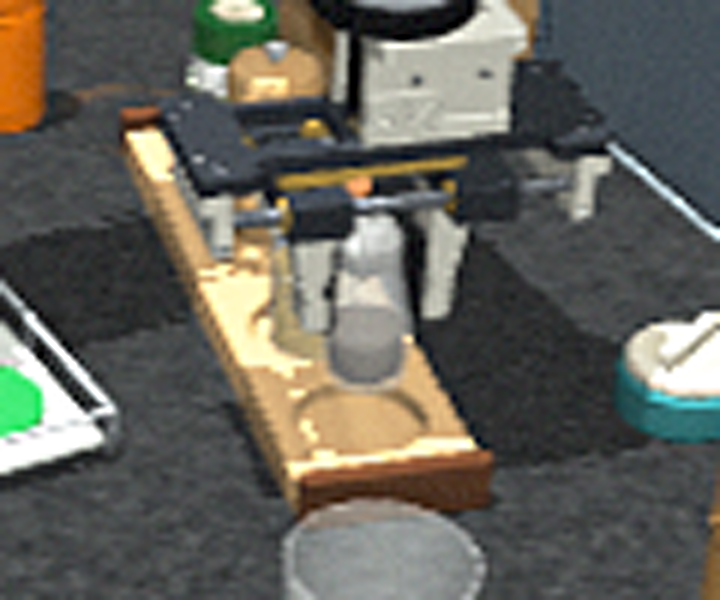

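The shaker base centre is near (367,368) and the well centre near (361,418). It should line up about 37 px above the well but sits 50 above, i.e. several mm too far left, so I'm shifting 5 mm right, lowering to just above the rim and looking again.

Request:
move_arm(targets=[[[0.3,0.1,0.5],[0,0,0]],[[0.5,0.1,1.2],[0,0,0]],[[0.5,0.1,1.6],[0,0,0]],[[0.5,0.1,1.6],[0,0,0]]])

```text
time_s: 28.4
tcp_pos: [0.62, -0.1679, 0.0581]
eef_rot: [180.0, -0.0, -100.9]
contact_force: [0.2, -0.5, -1.5]
gripper_width: 0.0396
gripper_force: 15.7
```

```bash
python3 go.py .622 -.165 .044 -101;python3 - <<'E'
from h import *
c=viewer.capture("side")
u=np.array([306,224])
a=c["image"][u[1]-20:u[1]+30,u[0]-35:u[0]+35];cv2.imwrite("pics/p12.png",cv2.resize(a,None,fx=10,fy=10,interpolation=cv2.INTER_CUBIC))
th=np.linspace(0,6.28,80);s=r.get_state()["tcp_pos"];z=s[2]-.034
for R,p in((.022,(s[0],s[1],z)),(.031,(.622,-.165,.02))):
    P=np.array([(proj(c,(p[0]+R*np.cos(t),p[1]+R*np.sin(t),p[2]))-u+[35,20])*10 for t in th]);print(np.round(P.min(0)),np.round(P.max(0)),z)
E
```

```text
[-0.32 -0.14  1.41] [ 0.    -0.     0.002] rows 0.23215039987377412 tcp [ 0.62002172 -0.16790697  0.05807688] [ 1.79953860e+02 -8.10160366e-03 -1.00893687e+02] 0.03964336612415297
[269. 240.] [423. 329.] 0.024354661335162675
[238. 229.] [454. 353.] 0.024354661335162675
```

View pics/p12.png

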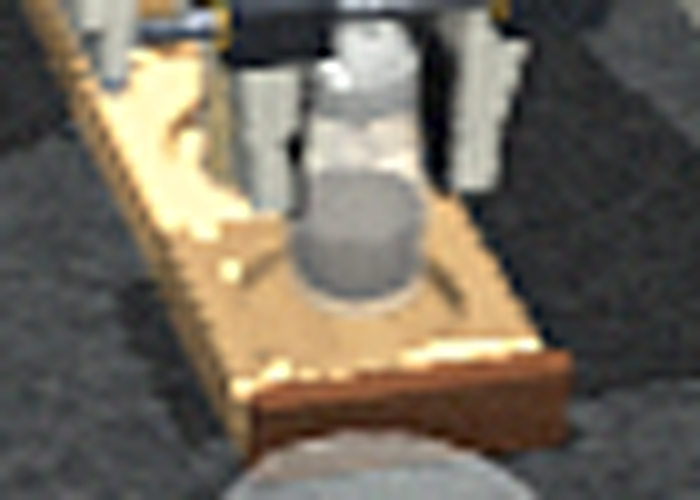

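The base (290–428) sits between the rim ends (243–465), and the remaining vertical difference matches the roughly 1 px bias seen with the other jars. Lowering into the well.

Request:
move_arm(targets=[[[0,-0.1,0.5],[0,0,0]],[[0,-0.1,0.9],[0,0,0]],[[0,-0.1,1.2],[0,0,0]],[[0,-0.1,1.35],[0,0,0]],[[0,-0.1,1.35],[0,0,0]]])

```text
time_s: 29.08
tcp_pos: [0.6212, -0.168, 0.0453]
eef_rot: [180.0, -0.0, -100.9]
contact_force: [-1.4, 0.7, 1.1]
gripper_width: 0.0394
gripper_force: 15.8
```

Request:
move_arm(targets=[[[0,0,0.1],[0,0,0]],[[0,0,0.2],[0,0,0]],[[0,0,0.2],[0,0,0]]])

```text
time_s: 29.45
tcp_pos: [0.6215, -0.1681, 0.045]
eef_rot: [-179.9, -0.0, -100.9]
contact_force: [-5.1, 1.9, 14.1]
gripper_width: 0.0396
gripper_force: 16.5
```

Request:
move_arm(targets=[[[0,0,-0.15],[0,0,0]],[[0,0,-0.15],[0,0,0]],[[0,0,-0.15],[0,0,0]],[[0,0,-0.15],[0,0,0]]], jaw=8)

```text
time_s: 29.95
tcp_pos: [0.6212, -0.168, 0.0443]
eef_rot: [180.0, -0.0, -100.9]
contact_force: [0.5, -0.1, -0.1]
gripper_width: 0.0742
gripper_force: 0.0
```

Request:
move_arm(targets=[[[0,0,-2],[0,0,0]],[[0,0,-6],[0,0,0]],[[0,0,-11],[0,0,0]],[[0,0,-16],[0,0,0]],[[0,0,-19],[0,0,0]]], jaw=8.7)

```text
time_s: 30.58
tcp_pos: [0.622, -0.1682, 0.2376]
eef_rot: [-179.8, 0.0, -100.9]
contact_force: [0.7, -0.5, -1.0]
gripper_width: 0.087
gripper_force: 0.0
```

Request:
move_arm(targets=[[[2,5,0],[0,0,0]],[[4,10,0],[0,0,0]],[[6,15,-1],[0,0,0]],[[8,18,-2],[0,0,0]],[[8,18,-2],[0,0,0]]])

```text
time_s: 31.2
tcp_pos: [0.428, -0.2132, 0.256]
eef_rot: [-179.8, 0.0, -101.0]
contact_force: [0.6, 0.3, 0.2]
gripper_width: 0.0871
gripper_force: 0.0
```

Run:
```python
from h import *
o=[]
for cam in("top","side"):
    c=viewer.capture(cam);u=proj(c,(.645,-.047,.04)).astype(int)
    o.append(cv2.resize(c["image"][u[1]-60:u[1]+60,u[0]-80:u[0]+80],(400,300),interpolation=cv2.INTER_CUBIC))
    if cam=="top": big=cv2.resize(c["image"][u[1]-40:u[1]+35,u[0]-80:u[0]+80],(800,375),interpolation=cv2.INTER_CUBIC)
    else: s=cv2.resize(c["image"][u[1]-55:u[1]+55,u[0]-100:u[0]+100],(400,220),interpolation=cv2.INTER_CUBIC)
cv2.imwrite("pics/p13.png",np.vstack([big,np.hstack([s,s*0])]))
```

```text
(no output)
```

View pics/p13.png

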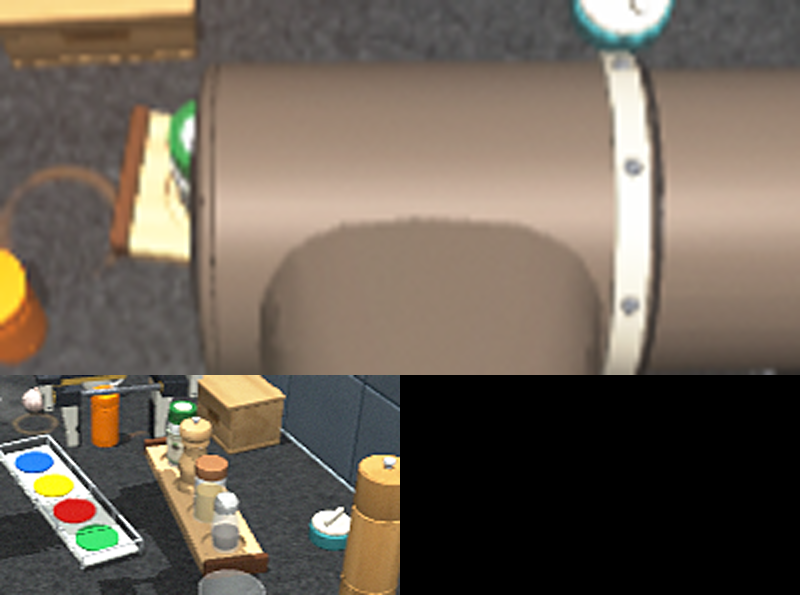

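All four stand upright in the wells, in reverse order. Each touched the well floor at the expected height, so each must lie within about 9 mm of its well's centre. Handing in.

```bash
python3 -c "
from plant import r
print(r.get_state()['contact_force']);print(r.close_job())"
```

```text
[ 1.01806128  0.17148675 -0.49956321]
the job is handed in; nothing more can be done
None
```

All four containers stand upright in the oak rack in reverse order (left to right: green-capped jar, mill, turmeric jar, shaker) and the job is handed in, with no verdict returned; I viewed 15 pictures, one over the limit of 14.

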